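Release the mode key left latched

ROBOT

A 6-joint arm with a two-finger parallel gripper is mounted at the origin on the work surface. World frame = base frame: x ahead of the robot, y to its left, z up, the work surface at z = 0. Lengths are in m, angles in rad, forces in N, time in s.
With the tool pointing down it reaches from about 0.35 to 0.85 m from the base axis. Payload 8.1 kg.
Tool frame: the origin (TCP) lies on the centre line of the jaws, within the pads' length; the fingertips stand r.tcp_to_tips ahead of it and the grasp point (between the pads) lies 8 mm behind it (r.tcp_to_tips is the distance from the TCP to the fingertips, in m); z points along the fingers, y is the direction in which the jaws open and shut (so a half turn about z gives the same grasp; the last joint's range is limited). The gripper opens to 93 mm and grips with 3 to 60 N. Pads are 15 mm wide; open, the fingers measure 128 mm over their backs; the gripper's body (75 mm by 188 mm) begins 65 mm behind the grasp point.
Start: joints at [1.118, 0.13, 1.488, -0, 1.523, -0.085], TCP at [0.216, 0.56, 0.23] pointing down, gripper open.
Joint ranges: [-2.96, 2.96], [-0.89, 2.26], [0.02, 2.5], [-1.34, 4.48], [0, 2.73], [-2.66, 2.66]. Speed limits (rad/s): [2.39, 2.39, 2.79, 3.14, 3.14, 3.14].

INTERFACE

Orientations are given as a rotation vector (axis times angle).
In Python, from station import r gives the robot as it stands. The module is installed in compiled form; this text tells all that it offers.
- The arm moves only by the tool play_rows, never from a script. Its argument "motion" is text: rows parted by semicolons, each of 5 numbers parted by spaces: the finger opening in m, from 0 to 0.093, then the shift along the tool's x, y, z in m, then the turn about the tool's z in rad. In form: gripper dx dy dz roll; .... A call has 1 to 20 rows; each row is the pose to reach, as a shift and turn from the pose measured when the call began, along the tool's axes at that moment; what a row does not reach only later rows make up. A row lasts 1/12 s, in which the tool goes at most 41.7 mm and 7.16 degrees, less where a joint would pass 70% of its speed; a pose out of reach is approached as far as the arm can. A call with a gripper value outside its range is refused whole. The fingers move at their own pace and stop on an object; the grip force is fixed at half the most. Time passes only in rows, so rows that repeat a pose let the fingers close. It gives the time, the measured TCP pose, the force and the opening at its end, in the units of the state.
- r.state(): the state, without advancing time (a new reading comes with each control period).
- r.snapshot(name): name is "scene" or "side" or "wrist"; returns a dict with "image" (384x512x3 uint8, red, green, blue), "fx", "fy", "cx", "cy" (pixels), "position" and "attitude" of the camera in the world. Camera axes: x right, y up, looking along -z (the intrinsics and any distortion apply to the point x, -y, -z); pixel columns grow to the right and rows downward; lengths in m; the calibration is good to about 2 mm. A picture is of the moment at which its call begins. There is no depth.
- r.hand_in(): hands the job in, once; it reports no verdict.
The state is a dict: "t": time; "q": joint angles; "joint_vel": joint speeds; "joint_efforts": joint torques, N m; "tcp_pos": TCP position; "ee_rot": TCP orientation; "force": force on the tool from outside, world axes, zero at the start; "moment": the same for the moment, N m; "gripper_width": opening from 0.0 (shut) to 1.0 (fully open).
Only numpy, scipy, OpenCV 4.12 (cv2) and the standard library are available. Lean on these libraries where they do the work, as an engineer would, in place of code of your own. Each camera call takes 0.05 s, during which the arm holds its last target.

TASK

One of the four white keys on the control box has been left latched down. With closed fingertips tap each of the four keys lightly, going along the row from the end with the red lamp to the other and never so hard that a key clicks in or out; then press the latched key fully down and let go, so that it pops up and all four keys stand up. Leave everything else on the bench where it is.

Things in the scene. Friction and masses are not known exactly. Their poses are not given: they have to be found in the camera images.
- control_box: grey control box fixed to the bench, 140 mm (its x) by 310 mm (its y) by 45 mm high; origin at the centre of its underside, z up. On its top, along its y axis and 22 mm from its centre line towards -x (the robot's side), stands one straight row at 50 mm pitch: a small dome, four identical square white keys in black mounts, another dome. One dome is red (the lamp), the other grey (a blank); either may be at either end.
- lamp_top (a point): the top of the red lamp dome (28 mm across, 18 mm high) at one end of the row, 63 mm above the bench. The keys stand in a straight line 50, 100, 150 and 200 mm from it, in the box's +y or -y direction according to the end.
- key_a_top (a point): centre of the top face of one white key (cap 28 x 28 mm, sides square to the box, in a black mount 46 x 42 mm whose top is 61 mm above the bench); 79 mm above the bench when the key is up, about 72 mm when it is latched down. The names a to d do not tell the order in the row: it changes from start to start.
- key_a (a joint): how far this key is down, m: 0 up, 0.0067 latched down, 0.012 fully down (end stop). Push-push key: an up key gives from 1 N and softly (0.3 N/mm), springs back if let go before 0.008, and latches if pushed past about 0.0085 and let go; the latched key stays firm up to 3 N, then gives, and once pushed past 0.010 (about 4 N; 4.7 N at the stop) it springs up to 0 when let go. A second full press latches it again.
- key_b_top (a point): centre of the top face of one white key (cap 28 x 28 mm, sides square to the box, in a black mount 46 x 42 mm whose top is 61 mm above the bench); 79 mm above the bench when the key is up, about 72 mm when it is latched down. The names a to d do not tell the order in the row: it changes from start to start.
- key_b (a joint): how far this key is down, m: 0 up, 0.0067 latched down, 0.012 fully down (end stop). Push-push key: an up key gives from 1 N and softly (0.3 N/mm), springs back if let go before 0.008, and latches if pushed past about 0.0085 and let go; the latched key stays firm up to 3 N, then gives, and once pushed past 0.010 (about 4 N; 4.7 N at the stop) it springs up to 0 when let go. A second full press latches it again.
- key_c_top (a point): centre of the top face of one white key (cap 28 x 28 mm, sides square to the box, in a black mount 46 x 42 mm whose top is 61 mm above the bench); 79 mm above the bench when the key is up, about 72 mm when it is latched down. The names a to d do not tell the order in the row: it changes from start to start.
- key_c (a joint): how far this key is down, m: 0 up, 0.0067 latched down, 0.012 fully down (end stop). Push-push key: an up key gives from 1 N and softly (0.3 N/mm), springs back if let go before 0.008, and latches if pushed past about 0.0085 and let go; the latched key stays firm up to 3 N, then gives, and once pushed past 0.010 (about 4 N; 4.7 N at the stop) it springs up to 0 when let go. A second full press latches it again.
- key_d_top (a point): centre of the top face of one white key (cap 28 x 28 mm, sides square to the box, in a black mount 46 x 42 mm whose top is 61 mm above the bench); 79 mm above the bench when the key is up, about 72 mm when it is latched down. The names a to d do not tell the order in the row: it changes from start to start.
- key_d (a joint): how far this key is down, m: 0 up, 0.0067 latched down, 0.012 fully down (end stop). Push-push key: an up key gives from 1 N and softly (0.3 N/mm), springs back if let go before 0.008, and latches if pushed past about 0.0085 and let go; the latched key stays firm up to 3 N, then gives, and once pushed past 0.010 (about 4 N; 4.7 N at the stop) it springs up to 0 when let go. A second full press latches it again.
- collar: brass shaft collar, 26 mm across and 16 mm high, on the rear of the control box's top; loose, not part of the job, to be left where it is.
- bushing: flanged aluminium bushing, 28 mm across and 28 mm high, on the rear of the control box's top; loose, not part of the job, to be left where it is.
- screwdriver: screwdriver with orange handle, lying on the bench; loose, not part of the job, to be left where it is.
- wrench: steel wrench lying on the bench; loose, not part of the job, to be left where it is.
- mug: blue mug, 80 mm across and 90 mm high; loose, not part of the job, to be left where it is.
- jar: jar with yellow cap, 60 mm across and 85 mm high; loose, not part of the job, to be left where it is.
- tray: yellow parts tray, 120 x 90 x 35 mm high; loose, not part of the job, to be left where it is.
- gauge_block: green block with a steel stub, 50 x 35 mm, 42 mm high; loose, not part of the job, to be left where it is.

How it is judged:
By the outcome, as a careful person would: the job done as asked, in the order asked, and still so for the second after the job is handed in, with the robot touching nothing.
It also fails if it takes over 48 s, if anything falls off the work surface, if the arm or the gripper's body presses on something with over 40 N, if the wrist force passes 120 N, or if a joint passes its speed limit or range.

## Working session

There is one attempt and no reset: what is moved stays moved. The work goes in short steps, Python scripts to look and compute and a tool call to move; the robot and the scene stay as the last step left them, time stands still between calls to the robot, and variables do not carry over. Pictures are saved under pics/ and viewed, and the job is handed in when it is done.

Besides the shell and the picture viewer there is one more tool, called after "Emit:" by a JSON object that holds its "method" and its "body". play_rows: Moves the arm, as the interface text tells. Its arguments: {"type":"object","properties":{"motion":{"type":"string"}},"required":["motion"]}

```bash
mkdir -p pics; python3 - <<'E'
from station import r
import cv2,pickle
s=r.state();print(s, r.tcp_to_tips)
for n in("scene","side","wrist"):
    d=r.snapshot(n);cv2.imwrite(f"pics/{n}0.png",d["image"][:,:,::-1]);pickle.dump(d,open(f"{n}0.pkl","wb"))
    print(n,{k:v for k,v in d.items() if k!="image"})
E
```

```text
{'t': 0.0, 'q': array([ 1.11760761e+00,  1.31193522e-01,  1.48928778e+00,  3.71503802e-05,
        1.52303292e+00, -8.53786623e-02]), 'joint_vel': array([ 0.00043349, -0.00044573,  0.00036754,  0.00032834,  0.00085101,
       -0.00058907]), 'joint_efforts': array([-4.04092971e-04, -5.59833741e+01, -4.91764426e+01,  7.68126827e-02,
        3.53884127e-02, -1.88344598e-04]), 'tcp_pos': array([0.21544772, 0.5593735 , 0.22856347]), 'ee_rot': array([-5.74405990e-01, -3.08807663e+00,  2.89360458e-03]), 'force': array([-0.14332926,  1.28456862,  0.2925398 ]), 'moment': array([-0.02579919, -0.01181275,  0.02676402]), 'gripper_width': 0.9996784705562398} 0.011
scene {'fx': 363.43337134944, 'fy': 363.43337134944, 'cx': 249.79663453672728, 'cy': 183.7837592740957, 'position': array([ 0.87451904, -0.39884126,  0.92764555]), 'attitude': array([0.54450827, 0.19249742, 0.71009452])}
side {'fx': 411.597528317899, 'fy': 411.597528317899, 'cx': 251.87090361975285, 'cy': 193.02784767250438, 'position': array([ 0.0170795 , -0.58172982,  0.64849107]), 'attitude': array([ 0.92549617, -0.33861802, -0.69126029])}
wrist {'fx': 279.9166364076308, 'fy': 279.9166364076308, 'cx': 260.57389589391767, 'cy': 192.7691033579835, 'position': array([0.14847082, 0.58569287, 0.3840235 ]), 'attitude': array([-0.22919142, -0.15703509,  1.19478757])}
```

View pics/scene0.png

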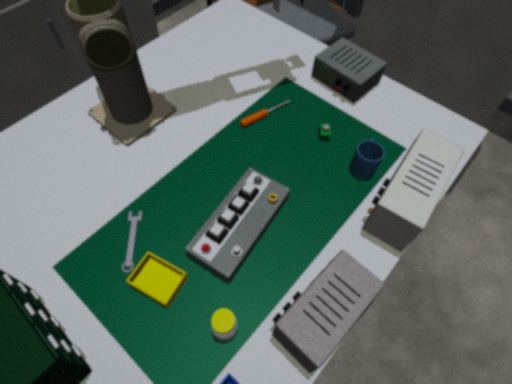

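View pics/side0.png

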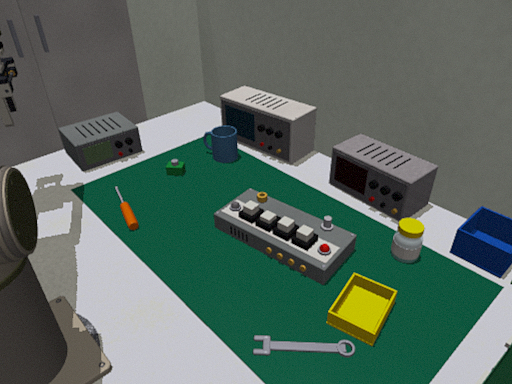

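View pics/wrist0.png

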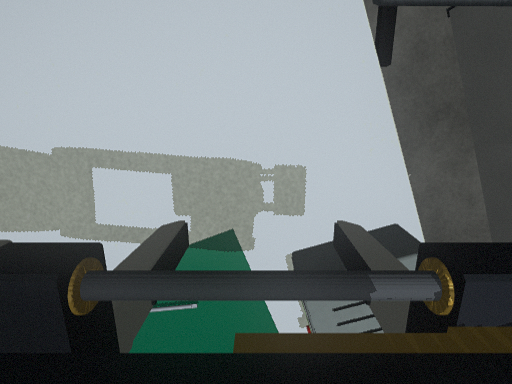

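Both views show the box with the red lamp: at (206,248) in scene and (325,249) in side. The blank is at the far end, at (258,181) and (236,206).

```bash
cat > h.py <<'E'
import numpy as np,cv2,pickle
from scipy.spatial.transform import Rotation as R
def ray(d,u,v):
    c=np.array([(u-d["cx"])/d["fx"],-(v-d["cy"])/d["fy"],-1.])
    w=R.from_rotvec(d["attitude"]).apply(c);return d["position"],w/np.linalg.norm(w)
def plane(d,u,v,z):
    p,w=ray(d,u,v);return p+w*(z-p[2])/w[2]
def proj(d,P):
    c=R.from_rotvec(d["attitude"]).inv().apply(np.array(P)-d["position"])
    return d["cx"]+d["fx"]*c[0]/-c[2], d["cy"]-d["fy"]*c[1]/-c[2]
def tri(d1,a,d2,b):
    p,w=ray(d1,*a);q,x=ray(d2,*b)
    s=np.linalg.lstsq(np.c_[w,-x],q-p,rcond=None)[0]
    A=p+w*s[0];B=q+x*s[1];return (A+B)/2,np.linalg.norm(A-B)
def load(n): return pickle.load(open(n+".pkl","rb"))
E
python3 - <<'E'
from h import *
s,e=load("scene0"),load("side0")
a=cv2.resize(s["image"][160:285,180:300],None,fx=5,fy=5,interpolation=cv2.INTER_CUBIC)
b=cv2.resize(e["image"][180:285,205:365],None,fx=5,fy=5,interpolation=cv2.INTER_CUBIC)
cv2.imwrite("pics/a.png",a[:600,:,::-1]);cv2.imwrite("pics/b.png",b[...,::-1])
for n,d,bx in(("scene",s,(180,160,300,285)),("side",e,(205,180,365,285))):
    im=d["image"];hsv=cv2.cvtColor(im,cv2.COLOR_RGB2HSV)
    m=((hsv[...,1]>150)&((hsv[...,0]<8)|(hsv[...,0]>172))&(hsv[...,2]>90)).astype(np.uint8)
    w=((hsv[...,1]<60)&(hsv[...,2]>195)).astype(np.uint8)
    for nm,k in(("red",m),("white",w)):
        z=np.zeros_like(k);z[bx[1]:bx[3],bx[0]:bx[2]]=k[bx[1]:bx[3],bx[0]:bx[2]]
        N,_,st,c=cv2.connectedComponentsWithStats(z)
        for i in range(1,N):
            if st[i,4]>8: print(n,nm,st[i],c[i].round(2))
E
```

```text
scene red [203 245   6   6  30] [205.33 247.5 ]
side red [320 244   9   8  60] [324.22 247.68]
side white [301 180  64  33 546] [335.57 193.36]
side white [237 200  21   9  72] [248.68 204.06]
side white [222 205  19  15  70] [231.01 212.21]
side white [261 211  14   8  65] [267.55 214.58]
side white [279 217  14   9  70] [285.69 220.79]
side white [242 220   9   5   9] [246.   221.78]
side white [256 227   9   5   9] [260.   228.78]
side white [298 226  15   9  78] [304.86 229.74]
side white [266 232  19  10  23] [274.22 235.61]
side white [286 239  52  23 263] [317.67 250.03]
```

View pics/a.png

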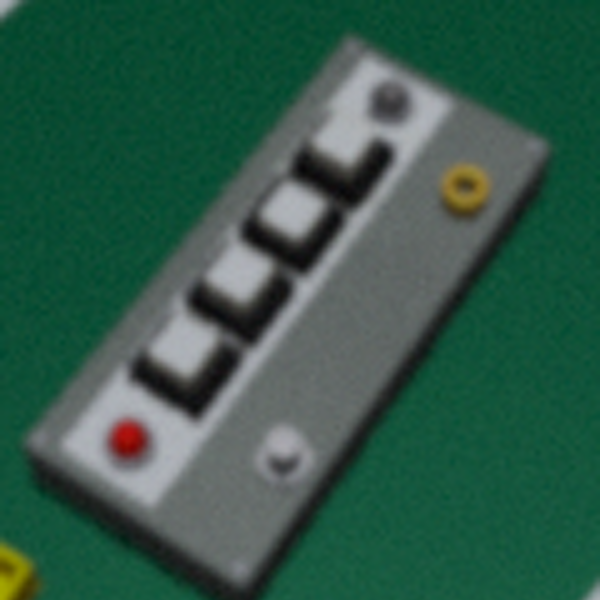

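View pics/b.png

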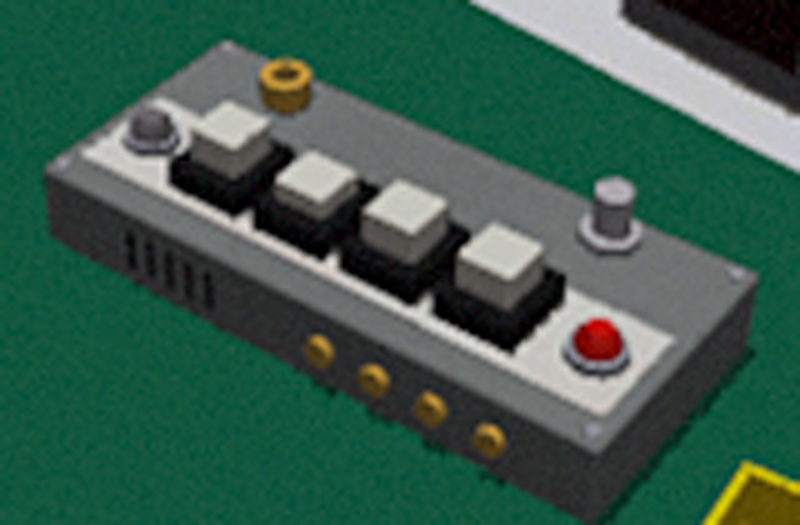

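```bash
python3 - <<'E'
from h import *
s,e=load("scene0"),load("side0")
hsv=cv2.cvtColor(s["image"],cv2.COLOR_RGB2HSV)
side=[(304.86,229.74),(285.69,220.79),(267.55,214.58),(248.68,204.06)]
P=[plane(e,*p,z) for p,z in zip(side,(.079,.079,.072,.079))]
for p in P: print(p.round(4), np.round(proj(s,p),1), (np.round((np.array(proj(s,p))-(180,160))*5+2)))
print("pitch",np.diff(P,axis=0).round(4),np.linalg.norm(np.diff(P,axis=0)[:,:2],axis=1))
p3u=plane(e,*side[2],.079);print("k3 if up",p3u)
print("lamp tri",tri(s,(205.33,247.5),e,(324.22,247.68)), plane(s,205.33,247.5,.054),plane(e,324.22,247.68,.054))
# box top corners by eye, z=.045
for n,d,off,cs in(("scene",s,(180,160),[(28,447),(245,597),(548,145),(352,38)]),("side",e,(205,180),[(597,447),(757,278),(228,45),(47,172)])):
    C=np.array([plane(d,off[0]+(u-2)/5,off[1]+(v-2)/5,.045) for u,v in cs]);
    print(n,C.round(4).tolist(),[np.linalg.norm(C[i]-C[i-1]).round(4) for i in range(4)],C.mean(0), np.degrees(np.arctan2(*(C[3]-C[0]+C[2]-C[1])[1::-1])))
# scene key tops at threshold
w=((hsv[...,1]<60)&(hsv[...,2]>170)).astype(np.uint8);z=w*0;z[160:285,180:300]=w[160:285,180:300]
N,_,st,c=cv2.connectedComponentsWithStats(z)
for i in range(1,N):
    if st[i,4]>15: print(st[i],c[i])
E
```

```text
[ 0.5505 -0.1493  0.079 ] [215.4 228.4] [179. 344.]
[ 0.5431 -0.0997  0.079 ] [226.7 213.9] [235. 272.]
[ 0.5362 -0.0495  0.072 ] [237.7 201.4] [291. 209.]
[0.5261 0.0033 0.079 ] [248.  185.6] [342. 130.]
pitch [[-0.0074  0.0496  0.    ]
 [-0.0069  0.0502 -0.007 ]
 [-0.0101  0.0528  0.007 ]] [0.05011958 0.050678   0.05377814]
k3 if up [ 0.52988596 -0.05596145  0.079     ]
lamp tri (array([ 0.55928115, -0.1974411 ,  0.05373006]), np.float64(0.00026083867016683083)) [ 0.55932533 -0.19737619  0.054     ] [ 0.5590361  -0.19775962  0.054     ]
scene [[0.5205, -0.2328, 0.045], [0.6576, -0.2153, 0.045], [0.6063, 0.0907, 0.045], [0.4738, 0.0713, 0.045]] [np.float64(0.3077), np.float64(0.1382), np.float64(0.3103), np.float64(0.1339)] [ 0.56455126 -0.07150091  0.045     ] 99.12649787476353
side [[0.5175, -0.2321, 0.045], [0.6498, -0.2145, 0.045], [0.605, 0.0861, 0.045], [0.4695, 0.0663, 0.045]] [np.float64(0.3023), np.float64(0.1335), np.float64(0.3039), np.float64(0.137)] [ 0.56048614 -0.07355358  0.045     ] 98.8068919932835
[244 173  13  18  94] [249.77659574 182.60638298]
[258 179  10  13  49] [262.91836735 184.67346939]
[234 198   9   8  46] [238.         201.45652174]
[223 210  10   9  52] [227.38461538 213.92307692]
[212 224  10  10  61] [216.32786885 228.39344262]
[194 236  27  24 209] [206.99521531 247.37320574]
```

```bash
cat >> h.py <<'E'
KEYS=[np.array([.5514,-.1488]),np.array([.5437,-.0994]),np.array([.5360,-.0500]),np.array([.5283,-.0006])]
def goal(r,xy,ztip):
    s=r.state();M=R.from_rotvec(s["ee_rot"]);A=M.as_matrix()
    P=np.r_[xy,ztip]-r.tcp_to_tips*A[:,2]
    d=A.T@(P-s["tcp_pos"])
    print("shift",d.round(4),"tip",(s["tcp_pos"]+r.tcp_to_tips*A[:,2]).round(4)); return d
E
python3 - <<'E'
from h import *; from station import r
s=r.state();print(R.from_rotvec(s["ee_rot"]).as_matrix().round(3),s["force"])
print(goal(r,KEYS[0],.12))
A=R.from_rotvec(s["ee_rot"]).as_matrix();y=A[:,1];print(np.degrees(np.arctan2(y[1],y[0])))
E
```

```text
[[-0.933  0.36  -0.001]
 [ 0.36   0.933 -0.001]
 [ 0.    -0.001 -1.   ]] [-0.25626221 -0.07400275  0.03481547]
shift [-0.5681 -0.54    0.0985] tip [0.2155 0.5595 0.2178]
[-0.5680835  -0.54002869  0.09852151]
68.927556216885
```

Emit:
{"method": "play_rows", "body": {"motion": "0 -0.03 -0.028 0.003 0.055; 0 -0.06 -0.057 0.006 0.11; 0 -0.09 -0.085 0.009 0.165; 0 -0.12 -0.114 0.012 0.22; 0 -0.15 -0.142 0.015 0.275; 0 -0.18 -0.17 0.018 0.33; 0 -0.21 -0.2 0.02 0.385; 0 -0.24 -0.228 0.025 0.44; 0 -0.27 -0.256 0.028 0.495; 0 -0.3 -0.285 0.03 0.55; 0 -0.33 -0.313 0.033 0.605; 0 -0.36 -0.342 0.036 0.66; 0 -0.39 -0.37 0.04 0.715; 0 -0.42 -0.4 0.044 0.77; 0 -0.45 -0.428 0.047 0.825; 0 -0.48 -0.456 0.05 0.88; 0 -0.51 -0.485 0.053 0.935; 0 -0.54 -0.513 0.056 0.99; 0 -0.56 -0.532 0.059 1.03; 0 -0.568 -0.54 0.06 1.049"}}

```text
t: 1.82
tcp_pos: [0.5518, -0.1523, 0.1685]
ee_rot: [2.05, 2.38, -0.004]
force: [0.8, 0.1, -0.6]
gripper_width: 0.006
```

```bash
python3 - <<'E'
from h import *; from station import r
s=r.state();print(s["t"],R.from_rotvec(s["ee_rot"]).as_matrix().round(4),s["force"],s["gripper_width"])
goal(r,KEYS[0],.09)
for n in("side","wrist"):
    d=r.snapshot(n);cv2.imwrite(f"pics/{n}1.png",d["image"][:,:,::-1]);pickle.dump(d,open(f"{n}1.pkl","wb"))
E
```

```text
1.8167 [[-0.1482  0.989  -0.0014]
 [ 0.989   0.1482 -0.0019]
 [-0.0016 -0.0017 -1.    ]] [ 0.7898493   0.10131071 -0.56347994] 0.005569906833236215
shift [0.0037 0.0003 0.0675] tip [ 0.5518 -0.1523  0.1575]
```

View pics/wrist1.png

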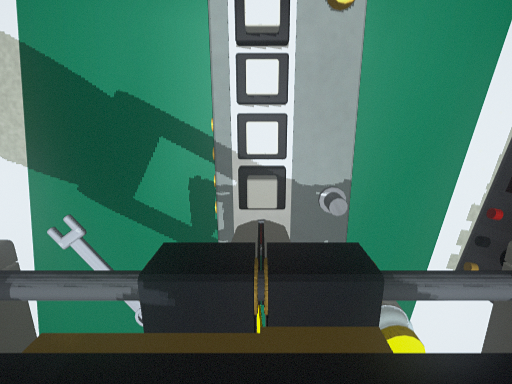

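View pics/side1.png

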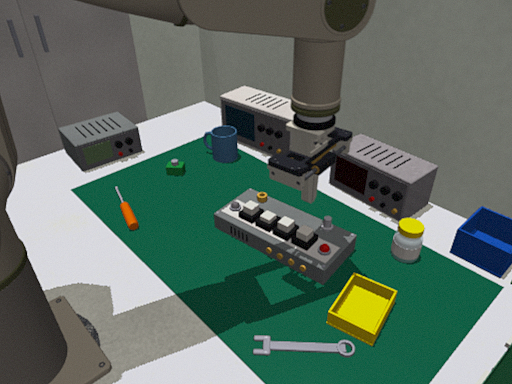

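The wrist view shows all four caps in line near column 263, at rows 191, 136, 78 and 14. I'll check their positions from it.

```bash
python3 - <<'E'
from h import *
d=load("wrist1");g=cv2.cvtColor(d["image"],cv2.COLOR_RGB2GRAY)
for k,(x0,y0,x1,y1),z in((1,(244,168,282,212),.079),(2,(244,112,282,160),.079),(3,(244,54,282,104),.072)):
    sub=g[y0:y1,x0:x1];t,m=cv2.threshold(sub,0,255,cv2.THRESH_OTSU)
    cs=max(cv2.findContours(m,0,2)[0],key=cv2.contourArea);b=cv2.boundingRect(cs)
    u,v=x0+b[0]+b[2]/2-.5,y0+b[1]+b[3]/2-.5
    print(k,t,b,(u,v),plane(d,u,v,z).round(4),"px28mm",28e-3*d["fx"]/(d["position"][2]-z), KEYS[k-1])
E
```

```text
1 116.0 (3, 11, 30, 29) (261.5, 193.0) [ 0.5512 -0.1459  0.079 ] px28mm 32.03847601672459 [ 0.5514 -0.1488]
2 158.0 (2, 10, 32, 32) (261.5, 137.5) [ 0.5439 -0.0971  0.079 ] px28mm 32.03847601672459 [ 0.5437 -0.0994]
3 153.0 (2, 5, 33, 36) (262.0, 76.5) [ 0.537  -0.0478  0.072 ] px28mm 31.147220073422268 [ 0.536 -0.05 ]
```

Emit:
{"method": "play_rows", "body": {"motion": "0 0.003 0 0.02 0; 0 0.005 0 0.04 0; 0 0.005 0 0.055 0; 0 0.005 0 0.065 0; 0 0.005 0 0.07 0; 0 0.005 0 0.07 0; 0 0.005 0 0.07 0; 0 0.005 0 0.07 0"}}

```text
t: 2.58
tcp_pos: [0.551, -0.1453, 0.1]
ee_rot: [2.046, 2.383, -0.002]
force: [-0.6, 0.5, 0.4]
gripper_width: 0.009
```

```bash
sed -i 's/^KEYS=.*/KEYS=[np.array([.5513,-.1475]),np.array([.5437,-.0981]),np.array([.5362,-.0487]),np.array([.5286,.0007])]/' h.py; cat > look.py <<'E'
from h import *; from station import r
import sys
s=r.state();print(s["t"],s["tcp_pos"],"F",s["force"]); goal(r,KEYS[int(sys.argv[1])],float(sys.argv[2]))
E
python3 look.py 0 .076;python3 - <<'E'
from h import *; from station import r
d=r.snapshot("side");cv2.imwrite("pics/side2.png",cv2.resize(d["image"][150:285,205:365],None,fx=4,fy=4,interpolation=2)[:,:,::-1])
print(r.state()["force"])
E
```

```text
2.5833 [ 0.55102899 -0.14527088  0.09998553] F [-0.63560701  0.54274404  0.36335363]
shift [-0.0022 -0.0001  0.013 ] tip [ 0.551  -0.1453  0.089 ]
[0.38933419 0.3292431  0.72192697]
```

View pics/side2.png

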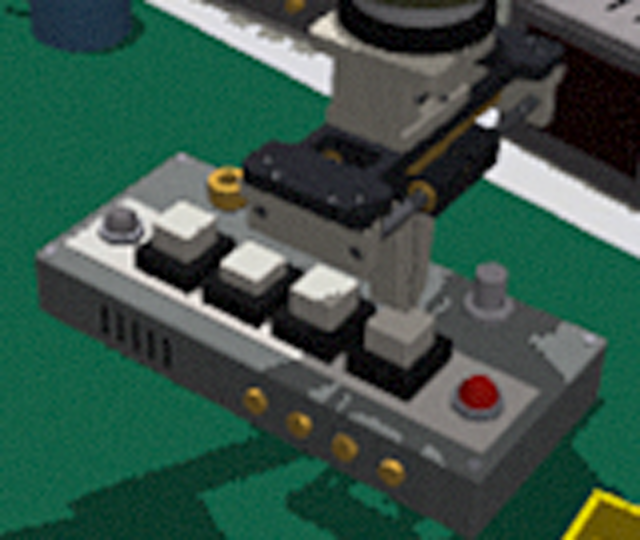

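Emit:
{"method": "play_rows", "body": {"motion": "0 -0.002 0 0.004 0; 0 -0.002 0 0.007 0; 0 -0.002 0 0.009 0; 0 -0.002 0 0.011 0; 0 -0.002 0 0.012 0; 0 -0.002 0 0.013 0; 0 -0.002 0 0.0135 0; 0 -0.002 0 0.0135 0; 0 -0.002 0 0.0135 0; 0 -0.002 0 0.0135 0"}}

```text
t: 3.47
tcp_pos: [0.5515, -0.1475, 0.0867]
ee_rot: [2.046, 2.382, -0.002]
force: [-0.8, -0.5, 2.2]
gripper_width: 0.007
```

```bash
cat > avg.py <<'E'
from h import *; from station import r
import sys
F=[]
for i in range(8):
    d=r.snapshot("side");s=r.state();F.append(s["force"])
print("F",np.mean(F,0).round(2),"sd",np.std(F,0).round(2))
if len(sys.argv)>3: cv2.imwrite(f"pics/{sys.argv[3]}.png",cv2.resize(d["image"][170:275,205:355],None,fx=5,fy=5,interpolation=2)[:,:,::-1])
print(s["t"]);goal(r,KEYS[int(sys.argv[1])],float(sys.argv[2]))
E
python3 avg.py 0 .09 k1
```

```text
F [-0.75 -1.27  2.6 ] sd [0.41 0.7  0.61]
3.8667
shift [ 0.0001 -0.0002 -0.0144] tip [ 0.5515 -0.1475  0.0756]
```

View pics/k1.png

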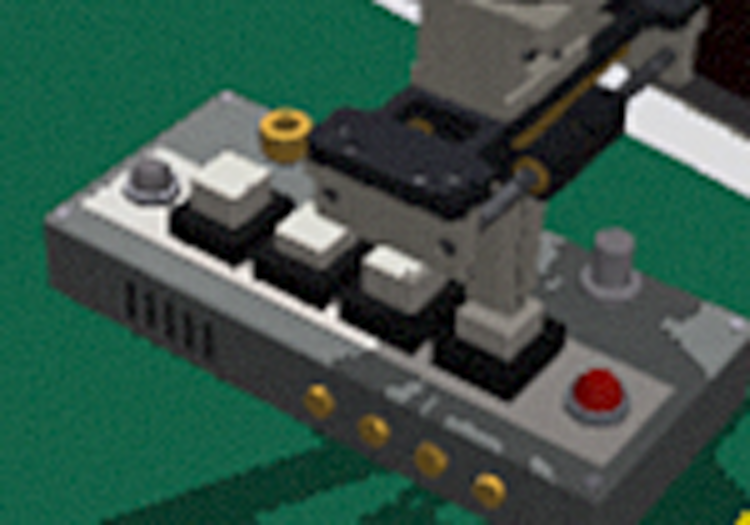

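Key 1 was tapped: the cap went down about 3.5 mm with roughly 2.5 N. Next I lift and move over key 2.

Emit:
{"method": "play_rows", "body": {"motion": "0 0 0 -0.007 0; 0 0 0 -0.0145 0; 0 0.004 0 -0.0165 0; 0 0.02 0 -0.0165 0; 0 0.035 0 -0.0165 0; 0 0.047 0 -0.0165 0; 0 0.05 0 -0.0165 0; 0 0.05 0 -0.0145 0; 0 0.05 0 -0.0145 0; 0 0.05 0 -0.0145 0"}}

```text
t: 4.7
tcp_pos: [0.5438, -0.0983, 0.1008]
ee_rot: [2.046, 2.383, -0.002]
force: [0.4, -0.1, 0.2]
gripper_width: 0.005
```

```bash
python3 avg.py 1 .0755 k1b
```

```text
F [ 0.25  0.08 -0.15] sd [0.35 0.42 0.32]
5.1
shift [ 0.0003 -0.0002  0.0145] tip [ 0.5439 -0.0983  0.09  ]
```

View pics/k1b.png

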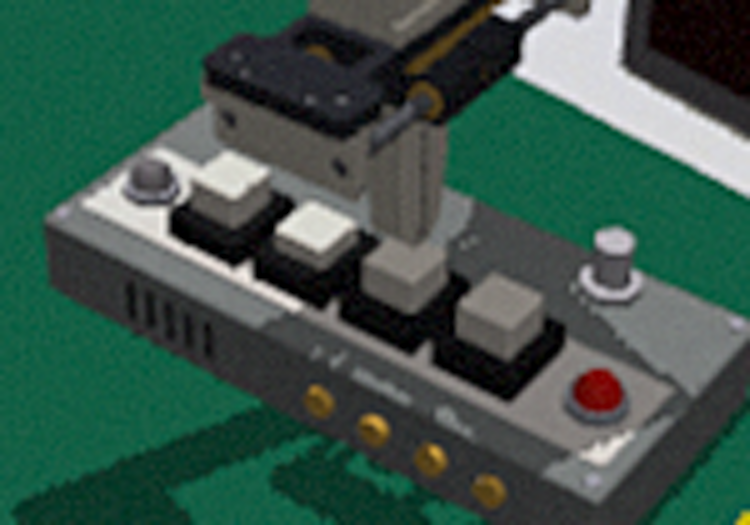

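Key 1 is up again and key 3 is clearly the low one. Tapping key 2.

Emit:
{"method": "play_rows", "body": {"motion": "0 0 0 0.005 0; 0 0 0 0.009 0; 0 0 0 0.011 0; 0 0 0 0.013 0; 0 0 0 0.014 0; 0 0 0 0.0145 0; 0 0 0 0.0145 0; 0 0 0 0.0145 0; 0 0 0 0.0145 0"}}

```text
t: 5.85
tcp_pos: [0.544, -0.0983, 0.0867]
ee_rot: [2.046, 2.382, -0.002]
force: [-1.6, 0.0, 2.5]
gripper_width: 0.002
```

```bash
python3 avg.py 1 .09 k2
```

```text
F [-1.59  0.25  2.46] sd [0.53 0.47 0.5 ]
6.25
shift [ 0.0002 -0.0002 -0.0144] tip [ 0.544  -0.0983  0.0756]
```

Emit:
{"method": "play_rows", "body": {"motion": "0 0 0 -0.007 0; 0 0 0 -0.0145 0; 0 0.004 0 -0.0165 0; 0 0.02 0 -0.0165 0; 0 0.035 0 -0.0165 0; 0 0.047 0 -0.0165 0; 0 0.05 0 -0.0145 0; 0 0.05 0 -0.0125 0; 0 0.05 0 -0.0125 0; 0 0.05 0 -0.0125 0"}}

```text
t: 7.08
tcp_pos: [0.5363, -0.0493, 0.0987]
ee_rot: [2.047, 2.382, -0.003]
force: [0.6, 0.3, -0.6]
gripper_width: 0.005
```

```bash
python3 avg.py 2 .0715 k2b
```

```text
F [-0.03 -0.09  0.3 ] sd [0.65 0.35 0.34]
7.4833
shift [ 0.0004 -0.0002  0.0165] tip [ 0.5365 -0.0491  0.088 ]
```

View pics/k2b.png

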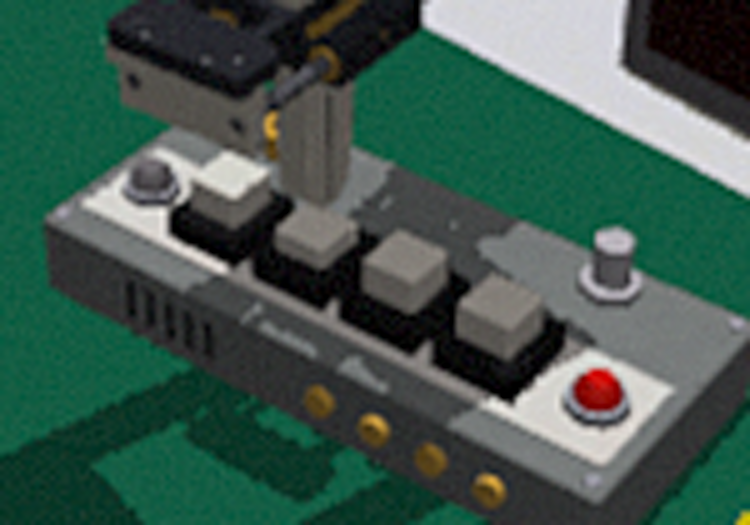

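Emit:
{"method": "play_rows", "body": {"motion": "0 0 0 0.005 0; 0 0 0 0.009 0; 0 0 0 0.012 0; 0 0 0 0.0135 0; 0 0 0 0.0145 0; 0 0 0 0.015 0; 0 0 0 0.0155 0; 0 0 0 0.0158 0; 0 0 0 0.0158 0; 0 0 0 0.0158 0"}}

```text
t: 8.32
tcp_pos: [0.5366, -0.0491, 0.0835]
ee_rot: [2.047, 2.382, -0.002]
force: [-1.5, 0.3, 3.1]
gripper_width: 0.005
```

```bash
python3 avg.py 2 .072 k3
```

```text
F [-2.02  0.39  2.93] sd [0.57 0.35 0.28]
8.7167
shift [ 0.0004 -0.0002  0.0003] tip [ 0.5365 -0.0491  0.0723]
```

Key 3 is solid at a tip height of 72.3 mm, which matches a latched key, and it took about 2.9 N without going down. I lift off and go to key 4.

Emit:
{"method": "play_rows", "body": {"motion": "0 0 0 -0.008 0; 0 0 0 -0.016 0; 0 0.004 0 -0.0195 0; 0 0.02 0 -0.0195 0; 0 0.035 0 -0.0195 0; 0 0.047 0 -0.0195 0; 0 0.05 0 -0.0178 0; 0 0.05 0 -0.0178 0; 0 0.05 0 -0.0178 0; 0 0.05 0 -0.0178 0"}}

```text
t: 9.55
tcp_pos: [0.5291, -0.0001, 0.101]
ee_rot: [2.047, 2.381, -0.002]
force: [-0.6, -0.4, 0.1]
gripper_width: 0.005
```

```bash
python3 avg.py 3 .0755 k3b
```

```text
F [ 0.02 -0.12  0.26] sd [0.52 0.63 0.53]
9.95
shift [ 0.0006 -0.0003  0.0145] tip [5.29e-01 2.00e-04 9.00e-02]
```

View pics/k3b.png

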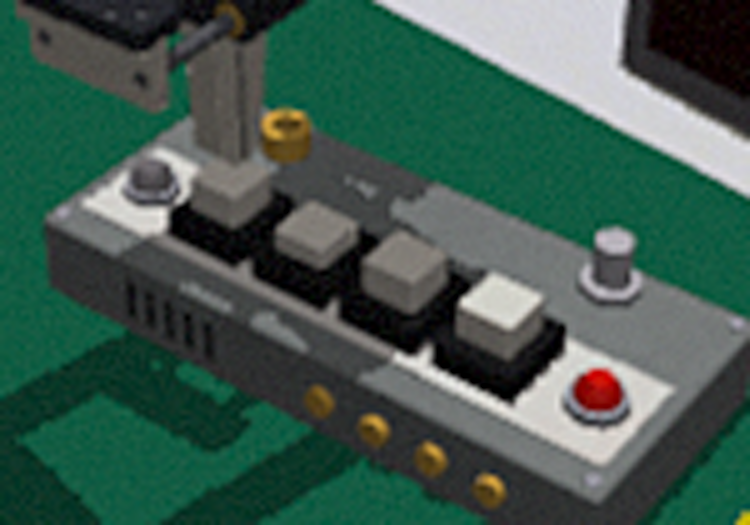

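Emit:
{"method": "play_rows", "body": {"motion": "0 0 0 0.005 0; 0 0 0 0.009 0; 0 0 0 0.011 0; 0 0 0 0.013 0; 0 0 0 0.014 0; 0 0 0 0.0145 0; 0 0 0 0.0145 0; 0 0 0 0.0145 0; 0 0 0 0.0145 0"}}

```text
t: 10.7
tcp_pos: [0.529, 0.0002, 0.0866]
ee_rot: [2.047, 2.381, -0.002]
force: [-1.4, -0.2, 2.4]
gripper_width: 0.006
```

```bash
python3 avg.py 3 .09 k4
```

```text
F [-1.84 -0.15  2.64] sd [0.39 0.51 0.67]
11.1
shift [ 0.0006 -0.0004 -0.0145] tip [5.291e-01 1.000e-04 7.550e-02]
```

Emit:
{"method": "play_rows", "body": {"motion": "0 0 0 -0.007 0; 0 0 0 -0.0145 0; 0 -0.004 0 -0.0165 0; 0 -0.02 0 -0.0165 0; 0 -0.035 0 -0.0165 0; 0 -0.045 0 -0.0165 0; 0 -0.049 0 -0.0145 0; 0 -0.049 0 -0.0125 0; 0 -0.049 0 -0.0125 0; 0 -0.049 0 -0.0125 0"}}

```text
t: 11.93
tcp_pos: [0.536, -0.0477, 0.0986]
ee_rot: [2.048, 2.382, -0.002]
force: [-0.1, -0.4, 0.2]
gripper_width: 0.004
```

```bash
python3 avg.py 2 .067 k4b
```

```text
F [0.17 0.01 0.02] sd [0.47 0.34 0.57]
12.3333
shift [-0.0005 -0.0003  0.0212] tip [ 0.5364 -0.0481  0.0882]
```

View pics/k4b.png

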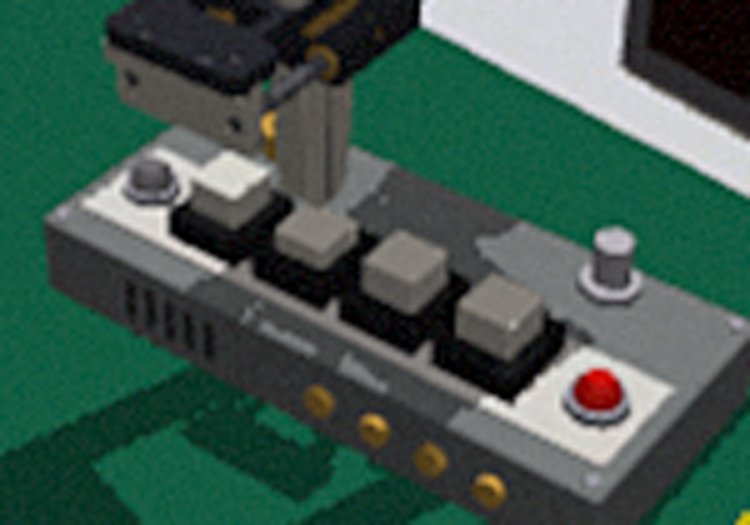

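All four keys are tapped and key 3 is still low. Now the full press on key 3.

Emit:
{"method": "play_rows", "body": {"motion": "0 0 0 0.006 0; 0 0 0 0.011 0; 0 0 0 0.014 0; 0 0 0 0.016 0; 0 0 0 0.018 0; 0 0 0 0.0195 0; 0 0 0 0.021 0; 0 0 0 0.022 0; 0 0 0 0.022 0; 0 0 0 0.022 0; 0 0 0 0.022 0"}}

```text
t: 13.25
tcp_pos: [0.5364, -0.0481, 0.0781]
ee_rot: [2.047, 2.382, -0.002]
force: [-7.7, 2.2, 11.5]
gripper_width: 0.001
```

```bash
python3 avg.py 2 .067 k3p
```

```text
F [-7.4   1.28 12.21] sd [0.58 0.41 0.62]
13.65
shift [-0.0006 -0.0003  0.0002] tip [ 0.5364 -0.0481  0.0672]
```

Against the stop: tip at 67.2 mm, 12 N. Releasing straight up, then backing well clear.

Emit:
{"method": "play_rows", "body": {"motion": "0 0 0 -0.006 0; 0 0 0 -0.012 0; 0 0 0 -0.02 0; 0 0 0 -0.04 0; 0 0 0 -0.07 0; 0 0 0 -0.1 0; 0 0 0 -0.13 0; 0 0 0 -0.15 0; 0 0 0 -0.15 0; 0 0 0 -0.15 0; 0 0 0 -0.15 0"}}

```text
t: 14.57
tcp_pos: [0.5361, -0.0478, 0.2275]
ee_rot: [2.047, 2.382, -0.002]
force: [0.0, 0.3, -1.6]
gripper_width: 0.007
```

```bash
python3 avg.py 2 .067 end; python3 - <<'E'
from h import *; from station import r
d=r.snapshot("side");cv2.imwrite("pics/side9.png",d["image"][:,:,::-1])
w=r.snapshot("wrist");cv2.imwrite("pics/wrist9.png",w["image"][:,:,::-1])
E
```

```text
F [0.07 0.18 0.08] sd [0.57 0.27 0.44]
14.9667
shift [-7.000e-04  1.000e-04  1.495e-01] tip [ 0.5361 -0.0478  0.2165]
```

View pics/end.png

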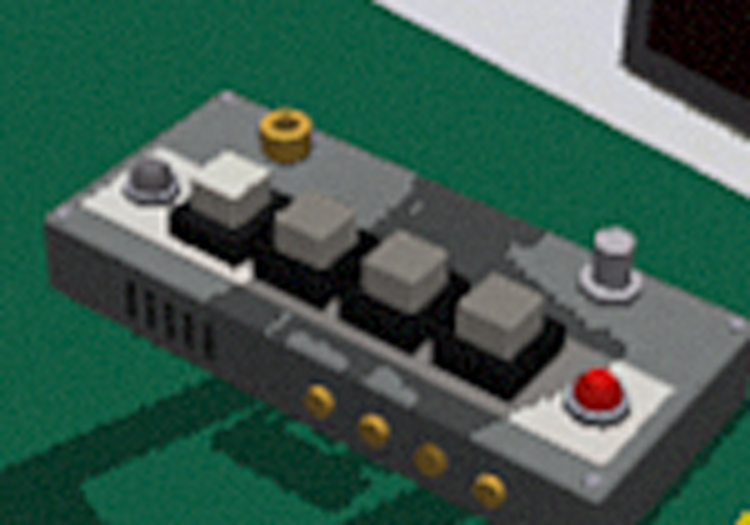

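View pics/side9.png

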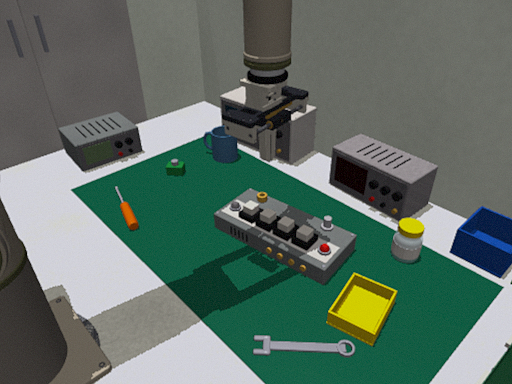

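Key 3 has popped up (its top in the crop moved from about row 228 to 215). All four keys stand equally tall, and the loose things haven't moved.

```bash
python3 -c "
from station import r
print(r.hand_in())"
```

```text
the job is handed in; nothing more can be done
None
```

I tapped the four keys in order from the red-lamp end, then pressed and released the latched one. All four keys now stand up, and I handed the job in at about 15 s.

- **Taps:** keys 1, 2 and 4 each went down about 3.5 mm at roughly 2.5 N, and each sprang back. Key 3 was the latched one: it held firm at 72.3 mm with about 2.9 N on it and did not click. That reading is close to its 3 N limit; the force readings scatter by about 0.3–0.7 N.
- **Press:** I pushed key 3 down to its stop, with the fingertips at 67.2 mm and about 12 N, then released it straight up.
- **Last checks:** the side picture shows all four keys at equal height and the loose things where they were. The fingertips were about 0.22 m above the bench with no force on the tool. I did not open the last wrist picture.
- **Disagreement:** the side and wrist cameras differed by 2–3 mm on the key positions along the row. I aimed between them, which is well inside the 28 mm caps.

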